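# Rack the hole saws by size

## Task

The lamp openings are cut, so put the four red hole saws back on their rack in order of size, the smallest on the peg next to the rack's carrying handle and the largest on the peg farthest from it. Stand each one teeth-down over its peg, roughly centred and resting flat on the board; set them down rather than dropping them, for the teeth chip. Leave the arbor and the oil bottle where they are.

Things in the scene. Friction and masses are not known exactly. Their poses are not given: they have to be found in the camera images.
- saw_32_center (a point): Hole saw, 32 mm in diameter (smallest of four): red steel cup 32 mm across, 48 mm tall, about 80 g, standing teeth-down (closed end with arbor hole up) on a fixed 4 mm rubber mat. Point on its axis half-way up, 24 mm above the teeth; z up. Hollow below: wall 2.5 mm, closed end 5 mm, cavity 27 mm wide, 43 mm deep.
- saw_41_center (a point): Hole saw, 41 mm in diameter (second smallest of four): red steel cup 41 mm across, 48 mm tall, about 110 g, standing teeth-down (closed end with arbor hole up) on a fixed 4 mm rubber mat. Point on its axis half-way up, 24 mm above the teeth; z up. Hollow below: wall 2.5 mm, closed end 5 mm, cavity 36 mm wide, 43 mm deep.
- saw_51_center (a point): Hole saw, 51 mm in diameter (second largest of four): red steel cup 51 mm across, 48 mm tall, about 150 g, standing teeth-down (closed end with arbor hole up) on a fixed 4 mm rubber mat. Point on its axis half-way up, 24 mm above the teeth; z up. Hollow below: wall 2.5 mm, closed end 5 mm, cavity 46 mm wide, 43 mm deep.
- saw_60_center (a point): Hole saw, 60 mm in diameter (largest of four): red steel cup 60 mm across, 48 mm tall, about 190 g, standing teeth-down (closed end with arbor hole up) on a fixed 4 mm rubber mat. Point on its axis half-way up, 24 mm above the teeth; z up. Hollow below: wall 2.5 mm, closed end 5 mm, cavity 55 mm wide, 43 mm deep.
- peg_1: Rack's peg nearest the handle: upright wooden dowel, 10 mm in diameter, 25 mm high. Origin at its foot on the board's top (24 mm above the bench); z up, x along the row towards the handle. Rack: fixed plywood board 330 x 86 mm, four pegs in a row 76 mm apart; steel handle across the board 44 mm beyond the nearest peg, 70 mm wide, 43 mm high above the board.
- peg_2: Rack's peg second from the handle: upright wooden dowel, 10 mm in diameter, 25 mm high. Origin at its foot on the board's top (24 mm above the bench); z up, x along the row towards the handle. Rack: fixed plywood board 330 x 86 mm, four pegs in a row 76 mm apart; steel handle across the board 44 mm beyond the nearest peg, 70 mm wide, 43 mm high above the board.
- peg_3: Rack's peg third from the handle: upright wooden dowel, 10 mm in diameter, 25 mm high. Origin at its foot on the board's top (24 mm above the bench); z up, x along the row towards the handle. Rack: fixed plywood board 330 x 86 mm, four pegs in a row 76 mm apart; steel handle across the board 44 mm beyond the nearest peg, 70 mm wide, 43 mm high above the board.
- peg_4: Rack's peg farthest from the handle: upright wooden dowel, 10 mm in diameter, 25 mm high. Origin at its foot on the board's top (24 mm above the bench); z up, x along the row towards the handle. Rack: fixed plywood board 330 x 86 mm, four pegs in a row 76 mm apart; steel handle across the board 44 mm beyond the nearest peg, 70 mm wide, 43 mm high above the board.
- arbor: Bystander: the saws' steel arbor with pilot drill, lying on the far part of the mat, about 130 x 24 x 24 mm, long axis its y. Origin at the middle of its underside. Leave it alone.
- oil_center (a point): Bystander: yellow bottle of cutting oil with a red cap, 56 mm in diameter, 135 mm high, standing on the bench beyond the work. The point is on its axis, half-way up. Leave it alone.

How it is judged (in metres and radians):
At the end, for the whole second after the job is handed in: Each hole saw stands over its own peg (32, 41, 51, 60 mm from the handle outwards): its axis within 15 mm of the peg's, resting on the board (centre 20 to 28 mm above it), upright within 0.12 rad, at rest and released (horizontal distance between saw_32_center and peg_1 below 0.015 m and z of saw_32_center in the frame of peg_1 between 0.02 and 0.028 m and angle between each of saw_32_center, saw_41_center, saw_51_center, saw_60_center's own z axis and vertical below 0.12 rad and linear speed of each of saw_32, saw_41, saw_51, saw_60 below 0.02 m/s and contact force between the fingers and saw_32 below 0.1 N and horizontal distance between saw_41_center and peg_2 below 0.015 m and z of saw_41_center in the frame of peg_2 between 0.02 and 0.028 m and contact force between the fingers and saw_41 below 0.1 N and horizontal distance between saw_51_center and peg_3 below 0.015 m and z of saw_51_center in the frame of peg_3 between 0.02 and 0.028 m and contact force between the fingers and saw_51 below 0.1 N and horizontal distance between saw_60_center and peg_4 below 0.015 m and z of saw_60_center in the frame of peg_4 between 0.02 and 0.028 m and contact force between the fingers and saw_60 below 0.1 N); the robot touches nothing.
It fails at once if a hole saw is dropped (falls free of the fingers faster than 0.6 m/s, a drop of about 20 mm) ((contact force between the fingers and saw_32 below 0.05 N and linear speed of saw_32 above 0.6 m/s) or (contact force between the fingers and saw_41 below 0.05 N and linear speed of saw_41 above 0.6 m/s) or (contact force between the fingers and saw_51 below 0.05 N and linear speed of saw_51 above 0.6 m/s) or (contact force between the fingers and saw_60 below 0.05 N and linear speed of saw_60 above 0.6 m/s)).
It fails at once if the arbor is moved by more than 20 mm (distance of arbor from where it was at the start of the episode above 0.02 m).
It fails at once if the oil bottle is moved by more than 20 mm (distance of oil_center from where it was at the start of the episode above 0.02 m).
It also fails if it takes over 109 s, if anything falls off the work surface, if the arm or the gripper's body presses on something with over 40 N, if the wrist force passes 120 N, or if a joint passes its speed limit or range.

## Robot

A 6-joint arm with a two-finger parallel gripper is mounted at the origin on the work surface. World frame = base frame: x ahead of the robot, y to its left, z up, the work surface at z = 0. Lengths are in m, angles in degrees, forces in N, time in s.
With the tool pointing down it reaches from about 0.4 to 0.825 m from the base axis. Payload 7 kg.
Tool frame: the origin (TCP) lies at the very end of the fingers, on their centre line; the grasp point (between the pads) lies 19 mm behind it; y points along the fingers, x is the direction in which the jaws open and shut, and the axes are right-handed (so a half turn about y gives the same grasp; the last joint's range is limited). The gripper opens to 88 mm and grips with 3 to 60 N. Pads are 19 mm wide; open, the fingers measure 130 mm over their backs; the gripper's body (78 mm by 193 mm) begins 47 mm behind the grasp point.
Start: joints at [-55.056, 20.546, 0.682, 0, -70.136, -16.507], TCP at [0.213, -0.64, 0.227] pointing down, gripper open.
Joint ranges: [-176.03, 176.03], [-82.01, 121.73], [-58.28, 71.71], [-173.87, 95.51], [-174.79, -0.11], [-173.66, 173.66]. Speed limits (degrees/s): [136.94, 136.94, 172.46, 180, 180, 180].

## Interface

Orientations are given as [roll, pitch, yaw] about the fixed x, y, z axes, in that order (R = Rz(yaw) Ry(pitch) Rx(roll)).
In Python, from plant import ctrl gives the robot as it stands.
- The arm moves only by the shell command python3 -m crank 'ROWS'. ROWS is JSON, a list that holds one entry, the list of rows, each a list of 5 numbers: the closure, from -1 (fully open) to 1 (shut), then the shift along the tool's x, y, z in mm, then the turn about the tool's y in rad. In form: [[[claw, x, y, z, turn], ...]]. A call has 1 to 12 rows; each row is the pose to reach, as a shift and turn from the pose commanded when the call began, along the tool's axes at that moment; what a row does not reach only later rows make up. A row lasts 1/8 s, in which the tool goes at most 62.5 mm and 10.7 degrees, less where a joint would pass 70% of its speed; a pose out of reach is approached as far as the arm can. A call with a gripper value outside its range is refused whole. The fingers move at their own pace and stop on an object; the grip force is fixed at half the most. Time passes only in rows, so rows that repeat a pose let the fingers close. It gives the time, the measured TCP pose, the force and the opening at its end, in the units of the state.
- ctrl.get_obs(): the state, without advancing time (a new reading comes with each control period).
- ctrl.snapshot(name): name is "scene" or "top" or "wrist"; returns the picture (420x560x3 uint8, red, green, blue); there is no depth.
- ctrl.camera_model(name): a dict with "fx", "fy", "cx", "cy" (pixels), "origin" and "orientation" of the camera in the world; the wrist camera has in their place "hand_eye" (4x4, takes a point from camera to tool coordinates, whose origin is the TCP and whose axes are the tool frame's). Camera axes: x right, y down, z forward; pixel columns grow to the right and rows downward; lengths in m; the calibration is good to about 2 mm. A picture is of the moment at which its call begins: read the wrist's pose just before it. camera_model takes no time and is no camera call.
- ctrl.close_job(): hands the job in, once; it reports no verdict.
Trained networks look in the newest picture that a camera, given by its name, has taken for a name from the list of things; names that differ only in an ending like _2 or _b are one class to them, and where a whole thing is asked for, a point or a joint stands for the part that bears it (a point fixed in the world has none). Each returns a list of dicts, best first, with "confidence" (0 to 1); they miss things now and then, are a little off and sometimes report something else, mostly with a low value. They report only what shows in the picture. A call takes as long as a camera call.
- ctrl.find_in(camera, name): "extent" ([left, top, width, height] in pixels, round what is visible of it).
The state is a dict: "clock": time; "joint_pos": joint angles; "qvel": joint speeds; "tau": joint torques, N m; "tool_pos": TCP position; "orientation": TCP orientation; "force": force on the tool from outside, world axes, zero at the start; "moment": the same for the moment, N m; "opening": finger opening in m.
Only numpy, scipy, OpenCV 4.12 (cv2) and the standard library are available. Lean on these libraries where they do the work, as an engineer would, in place of code of your own. Each camera call takes 0.05 s, during which the arm holds its last target.

## Working session

There is one attempt and no reset: what is moved stays moved. The work goes in short steps, Python scripts to look and compute and a shell command to move; the robot and the scene stay as the last step left them, time stands still between calls to the robot, and variables do not carry over. Pictures are saved under pics/ and viewed, and the job is handed in when it is done.

```bash
ls; mkdir -p pics
python3 - <<'E'
from plant import ctrl
import cv2
o=ctrl.get_obs();print(o)
for n in("scene","top","wrist"):
    im=ctrl.snapshot(n);cv2.imwrite(f"pics/a_{n}.png",im[:,:,::-1])
    print(n,ctrl.camera_model(n))
E
```

```text
pics
{'clock': 0.0, 'joint_pos': array([-5.50545952e+01,  2.05926466e+01,  6.32313853e-01, -1.85765905e-02,
       -7.01354744e+01, -1.65051295e+01]), 'qvel': array([ 0.04470964,  0.03712729, -0.01206053, -0.01866467, -0.03694341,
        0.01592425]), 'tau': array([-4.81436982e-04, -5.82714915e+01,  2.93051952e+01,  6.99681357e+00,
        6.84410290e-03, -1.57301256e-04]), 'tool_pos': array([ 0.21329958, -0.63988965,  0.22560278]), 'orientation': array([-8.99895220e+01, -9.68208954e-02,  1.08433940e+02]), 'force': array([ 0.23417232,  1.15734372, -0.49582899]), 'moment': array([ 0.01257924, -0.0065023 , -0.03546061]), 'opening': 0.08728940385531644}
scene {'fx': 445.2120674759497, 'fy': 445.2120674759497, 'cx': 276.3123283726132, 'cy': 203.6287524299649, 'origin': array([1.29594767, 0.46316254, 0.72698885]), 'orientation': array([-128.13685062,   -0.61840954,  124.44769284])}
top {'fx': 389.4464831919289, 'fy': 389.4464831919289, 'cx': 275.85354279176966, 'cy': 204.10246972567106, 'origin': array([ 0.42837819, -0.01122305,  0.95127114]), 'orientation': array([-167.48346002,   -0.30009865,  -90.09606495])}
wrist {'fx': 320.1049923886234, 'fy': 320.1049923886234, 'cx': 281.8779211342112, 'cy': 209.5635023375726, 'hand_eye': array([[ 9.99999999e-01, -4.76604977e-05, -2.27363039e-05,
         4.03823395e-04],
       [ 9.95184108e-06, -2.52751140e-01,  9.67531323e-01,
        -1.57357289e-01],
       [-5.18596511e-05, -9.67531322e-01, -2.52751139e-01,
         6.83957304e-02],
       [ 0.00000000e+00,  0.00000000e+00,  0.00000000e+00,
         1.00000000e+00]])}
```

View pics/a_top.png

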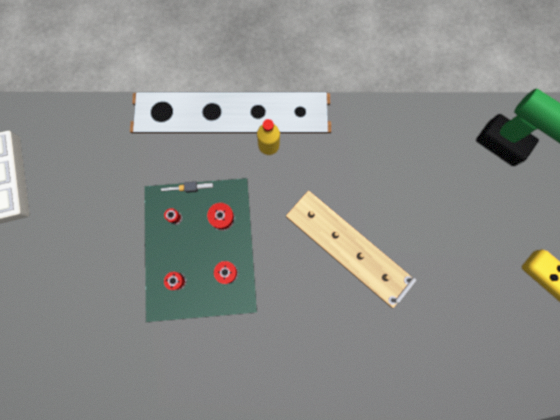

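View pics/a_scene.png

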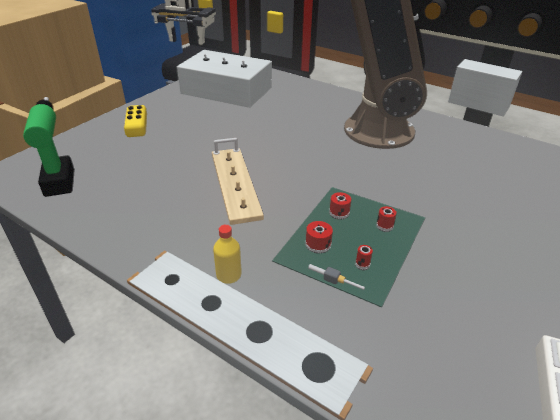

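Run:
```python
from plant import ctrl
for c in("top","scene"):
  for n in("saw_32_center","saw_41_center","saw_51_center","saw_60_center","peg_1","arbor","oil_center"):
    print(c,n,[(round(d['confidence'],2),[round(float(v),1) for v in d['extent']]) for d in ctrl.find_in(c,n)])
```

```text
top saw_32_center [(0.63, [163.8, 210.3, 22.4, 15.6])]
top saw_41_center [(0.79, [164.4, 270.9, 23.5, 21.5])]
top saw_51_center [(0.94, [213.2, 262.8, 21.0, 21.6]), (0.43, [163.9, 270.0, 23.2, 23.0])]
top saw_60_center [(0.66, [206.3, 203.9, 26.1, 29.5])]
top peg_1 [(0.46, [356.0, 253.1, 10.1, 8.1]), (0.46, [309.2, 214.1, 3.7, 4.1])]
top arbor [(0.87, [163.7, 182.0, 48.8, 9.2]), (0.28, [164.2, 209.5, 17.1, 16.6])]
top oil_center [(0.58, [259.3, 120.9, 19.1, 36.7])]
scene saw_32_center [(0.83, [354.6, 241.8, 17.2, 28.2])]
scene saw_41_center [(0.62, [376.8, 205.7, 16.2, 29.4])]
scene saw_51_center [(0.69, [330.0, 192.8, 20.0, 27.0])]
scene saw_60_center [(0.93, [305.6, 221.7, 28.4, 31.2])]
scene peg_1 [(0.63, [239.9, 197.7, 2.4, 13.1]), (0.58, [234.1, 180.9, 8.5, 7.8]), (0.47, [233.7, 165.2, 1.6, 12.3])]
scene arbor [(0.88, [308.7, 263.4, 53.3, 25.1])]
scene oil_center [(0.64, [215.0, 222.3, 29.5, 62.3])]
```

The saws are on the mat at top-view pixels (172,216) for 32, (174,281) for 41, (225,272) for 51 and (220,215) for 60. The rack lies diagonally with its handle at (402,290). Next I measure them accurately.

```bash
cat > h.py <<'E'
import numpy as np,cv2
from plant import ctrl
from scipy.spatial.transform import Rotation as R
from scipy.optimize import least_squares,minimize
def cam(n):
    m=ctrl.camera_model(n)
    return m,np.array(m['origin']),R.from_euler('xyz',m['orientation'],degrees=True).as_matrix()
def proj(n,P):
    m,o,Rm=cam(n);c=(np.atleast_2d(P)-o)@Rm
    return np.c_[m['fx']*c[:,0]/c[:,2]+m['cx'],m['fy']*c[:,1]/c[:,2]+m['cy']]
def back(n,uv,z):
    m,o,Rm=cam(n);u,v=uv
    d=Rm@np.array([(u-m['cx'])/m['fx'],(v-m['cy'])/m['fy'],1]);return o+d*(z-o[2])/d[2]
def redmask(im):
    im=im.astype(int);return ((im[...,0]>90)&(im[...,0]>2*im[...,1])&(im[...,0]>2*im[...,2])).astype(np.uint8)
E
python3 - <<'E'
from h import *
D={'32':(172,216),'41':(174,281),'51':(225,272),'60':(220,215)}
S={'32':(364,257),'41':(387,217),'51':(340,205),'60':(319,236)}
t=np.linspace(0,2*np.pi,60)
for c,dd in(("top",D),("scene",S)):
    im=cv2.imread(f"pics/a_{c}.png")[:,:,::-1];m=redmask(im)
    for k,uv in dd.items():
        r=int(k)/2000
        # filled hull of the red blob
        w=np.zeros_like(m);w[uv[1]-26:uv[1]+26,uv[0]-22:uv[0]+22]=1
        n,l,st,_=cv2.connectedComponentsWithStats(m*w)
        i=1+np.argmax(st[1:,4]);ys,xs=np.where(l==i);hull=cv2.convexHull(np.c_[xs,ys].astype(np.int32))
        M=np.zeros_like(m);cv2.fillConvexPoly(M,hull,1)
        ys,xs=np.where(M>0);ref=np.array([xs.mean(),ys.mean()])
        def f(p,r=r):
            P=np.vstack([np.c_[p[0]+r*np.cos(t),p[1]+r*np.sin(t),0*t+z] for z in(.006,.052)])
            h=cv2.convexHull(proj(c,P).astype(np.float32));mo=cv2.moments(h);return np.array([mo['m10'],mo['m01']])/mo['m00']-ref,mo['m00']
        g=back(c,uv,.03)[:2]
        s=least_squares(lambda p:f(p)[0],g,diff_step=1e-3)
        print(c,k,s.x.round(4),'area',M.sum(),round(f(s.x)[1]),'bbox',st[i][:4])
im=cv2.imread("pics/a_top.png")
a=cv2.resize(im[180:310,280:420],None,fx=5,fy=5,interpolation=cv2.INTER_CUBIC);cv2.imwrite("pics/rack.png",a[:600])
b=cv2.resize(im[170:330,140:260],None,fx=3.7,fy=3.7,interpolation=cv2.INTER_CUBIC);cv2.imwrite("pics/mat.png",b)
E
```

```text
top 32 [0.6059 0.2342] area 172 219 bbox [164 208  16  14]
top 41 [0.4513 0.2206] area 301 341 bbox [164 272  21  18]
top 51 [0.4706 0.1022] area 417 439 bbox [214 261  23  23]
top 60 [0.6046 0.1176] area 548 591 bbox [207 203  27  26]
scene 32 [0.5992 0.2297] area 283 337 bbox [356 245  17  22]
scene 41 [0.4458 0.2166] area 323 392 bbox [378 206  18  22]
scene 51 [0.4646 0.0981] area 413 483 bbox [330 192  21  24]
scene 60 [0.5981 0.1125] area 619 727 bbox [306 221  27  29]
```

Run:
```python
from h import *
im=cv2.imread("pics/a_scene.png")
a=cv2.resize(im[130:230,200:270],None,fx=6,fy=6,interpolation=cv2.INTER_CUBIC);cv2.imwrite("pics/rack2.png",a)
```

```text
(no output)
```

View pics/rack.png

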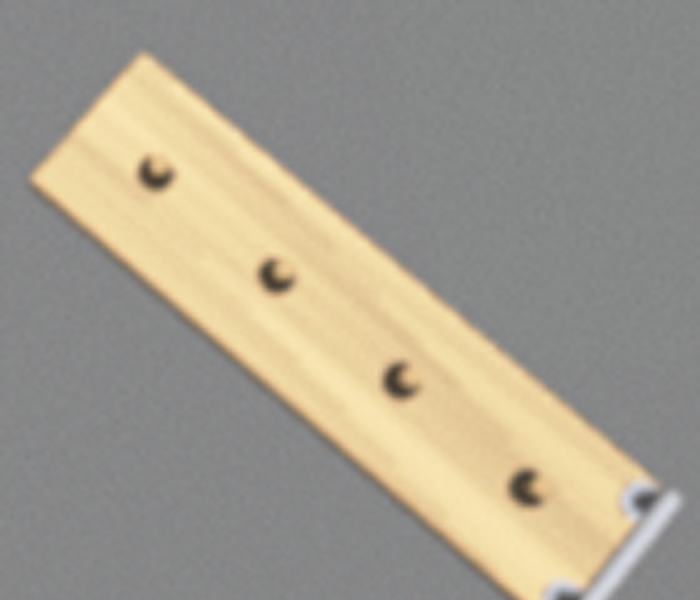

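View pics/mat.png

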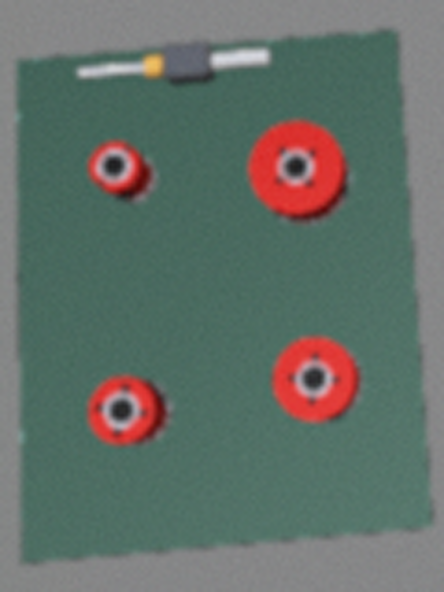

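View pics/rack2.png

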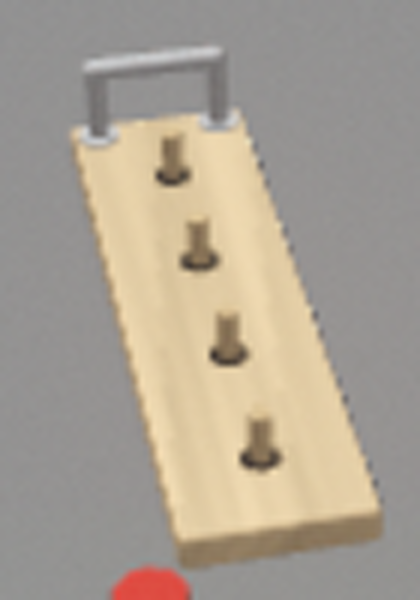

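Run:
```python
from h import *
q=lambda x,y,s,ox,oy:((x+.5)/s-.5+ox,(y+.5)/s-.5+oy)
print('TOP')
for k,x,y in((32,115,166),(41,121,410),(51,314,379),(60,296,167)): print(k,back('top',q(x,y,3.7,140,170),.052).round(4))
F=[]
for k,x,y in((4,155,172),(3,275,276),(2,400,380),(1,526,487)):
    F.append(back('top',q(x,y,5,280,180),.0245)); print('peg',k,F[-1].round(4))
F=np.array(F);print(np.linalg.norm(np.diff(F,axis=0),axis=1), np.degrees(np.arctan2(*(F[3]-F[0])[[1,0]])))
print('SCENE')
G=[]
for k,x,y in((4,261,457),(3,229,352),(2,199,259),(1,172,175)):
    G.append(back('scene',q(x,y,6,200,130),.0245)); print('peg',k,G[-1].round(4))
G=np.array(G);print(np.linalg.norm(np.diff(G,axis=0),axis=1),np.degrees(np.arctan2(*(G[3]-G[0])[[1,0]])))
im=cv2.imread("pics/a_scene.png")
cv2.imwrite("pics/mat2.png",cv2.resize(im[185:295,300:410],None,fx=5,fy=5,interpolation=cv2.INTER_CUBIC))
```

```text
TOP
32 [0.6031 0.2306 0.052 ]
41 [0.4511 0.2184 0.052 ]
51 [0.4696 0.1009 0.052 ]
60 [0.6024 0.1158 0.052 ]
peg 4 [ 0.6095 -0.1006  0.0245]
peg 3 [ 0.5586 -0.1572  0.0245]
peg 2 [ 0.5089 -0.2148  0.0245]
peg 1 [ 0.459  -0.2715  0.0245]
[0.07600671 0.0760856  0.07559918] -131.38248013120585
SCENE
peg 4 [ 0.6096 -0.1006  0.0245]
peg 3 [ 0.5584 -0.1584  0.0245]
peg 2 [ 0.5087 -0.2154  0.0245]
peg 1 [ 0.4596 -0.2718  0.0245]
[0.07719356 0.07558673 0.07482778] -131.22768901761455
```

View pics/mat2.png

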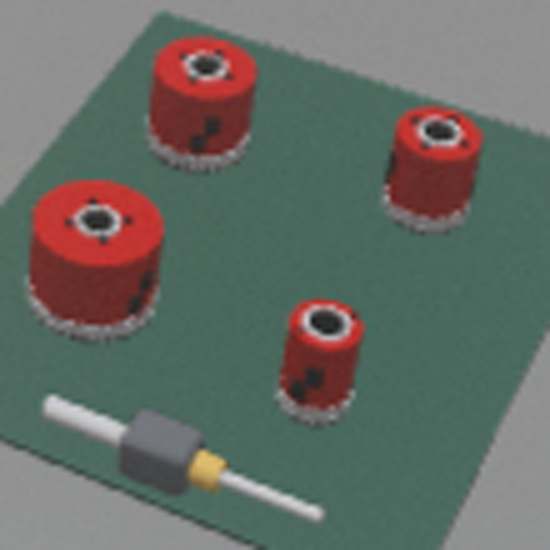

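View pics/a_wrist.png

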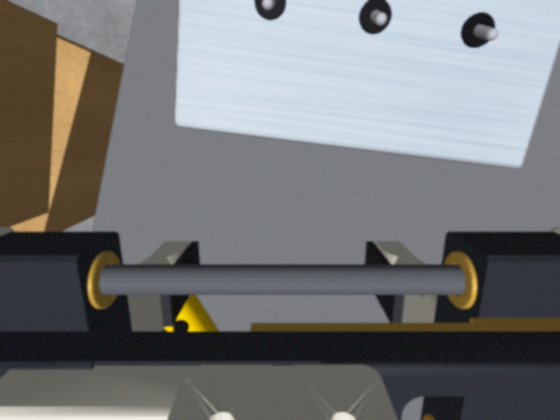

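Run:
```python
from h import *
q=lambda x,y,s,ox,oy:((x+.5)/s-.5+ox,(y+.5)/s-.5+oy)
for k,x,y in((32,327,322),(41,440,131),(51,206,65),(60,97,221)): print(k,back('scene',q(x,y,5,300,185),.052).round(4))
print('oil',back('scene',(227,278),0),back('top',(267,152),0.01),back('top',(268,125),.135))
print('arbor',[back('top',p,.016).round(3) for p in((162,189),(212,185),(191,187))])
```

```text
32 [0.6034 0.2314 0.052 ]
41 [0.4508 0.2184 0.052 ]
51 [0.4695 0.101  0.052 ]
60 [0.6034 0.1157 0.052 ]
oil [8.06042447e-01 6.44689056e-03 1.11022302e-16] [0.7735081  0.00585637 0.01      ] [0.7917569  0.00154857 0.135     ]
arbor [array([0.674, 0.266, 0.016]), array([0.685, 0.142, 0.016]), array([0.68 , 0.194, 0.016])]
```

```bash
cat >> h.py <<'E'
SAW={32:(.6032,.2310),41:(.451,.2184),51:(.4695,.101),60:(.603,.1158)}
PEG={1:(.4592,-.2717),2:(.5089,-.2150),3:(.5588,-.1578),4:(.6092,-.1010)}
YAW=138.7
def go(xy,z,yaw=YAW):
    o=ctrl.get_obs();Rm=R.from_euler('xyz',o['orientation'],degrees=True)
    d=Rm.inv().apply(np.array([*xy,z])-o['tool_pos'])*1000
    t=-np.radians((yaw-o['orientation'][2]+180)%360-180)
    print('t',round(o['clock'],2),'pos',o['tool_pos'].round(4),'rpy',o['orientation'].round(2),'open',round(o['opening'],4),'F',o['force'].round(1))
    print('shift mm',d.round(1),'turn',round(t,4),'dist',np.linalg.norm(d).round())
E
python3 -c "
from h import *
go(SAW[60],.15)"
```

```text
t 0.85 pos [ 0.2135 -0.6403  0.2266] rpy [-90.     0.   108.44] open 0.0876 F [ 1.1  0.2 -0.3]
shift mm [ 594.1   76.6 -608.7] turn -0.5282 dist 854.0
```

```bash
python3 -m crank '[[[-1,40,5,-40,-0.1],[-1,80,10,-80,-0.2],[-1,120,15,-120,-0.3],[-1,160,20,-160,-0.4],[-1,200,25,-200,-0.5],[-1,240,30,-240,-0.528],[-1,280,35,-280,-0.528],[-1,320,40,-320,-0.528],[-1,350,40,-355,-0.528],[-1,360,40,-370,-0.528],[-1,360,40,-370,-0.528]]]'; python3 -c "
from h import *
go(SAW[60],.15)"
```

```text
clock: 2.22
tool_pos: [0.4512, -0.1811, 0.1867]
orientation: [-90.0, 0.0, 138.8]
force: [-0.0, -0.7, 0.1]
opening: 0.0875
t 2.23 pos [ 0.4512 -0.1811  0.1867] rpy [-9.000e+01  1.000e-02  1.388e+02] open 0.0875 F [-0.  -0.7  0.1]
shift mm [  81.4   36.7 -323.4] turn 0.0018 dist 335.0
```

```bash
python3 -m crank '[[[-1,12,6,-50,0],[-1,24,12,-100,0],[-1,38,18,-150,0],[-1,50,24,-200,0],[-1,64,30,-250,0],[-1,74,34,-295,0],[-1,80,37,-315,0],[-1,81.4,37,-323,0],[-1,81.4,37,-323,0],[-1,81.4,37,-323,0]]]'
python3 - <<'E'
from h import *
go(SAW[60],.012)
im=ctrl.snapshot('wrist');cv2.imwrite('pics/w1.png',im[:,:,::-1])
o=ctrl.get_obs();m=ctrl.camera_model('wrist');H=np.array(m['hand_eye'])
Rt=R.from_euler('xyz',o['orientation'],degrees=True).as_matrix()
for k,p in SAW.items():
    c=np.linalg.inv(H)@np.r_[Rt.T@(np.array([*p,.052])-o['tool_pos']),1]
    print(k,m['fx']*c[0]/c[2]+m['cx'],m['fy']*c[1]/c[2]+m['cy'])
E
```

```text
clock: 3.48
tool_pos: [0.6023, 0.1133, 0.1499]
orientation: [-90.0, 0.0, 138.6]
force: [0.4, -1.1, -0.0]
opening: 0.0875
t 3.48 pos [0.6023 0.1133 0.1499] rpy [-90.01   0.   138.63] open 0.0875 F [ 0.4 -1.1 -0. ]
shift mm [  1.1 137.9  -2.3] turn -0.0013 dist 138.0
32 367.19801099468754 306.8715828897497
41 507.3121084763115 185.69151040085274
51 403.19545893088195 85.74240160618798
60 282.4007987665503 213.67598599556993
```

View pics/w1.png

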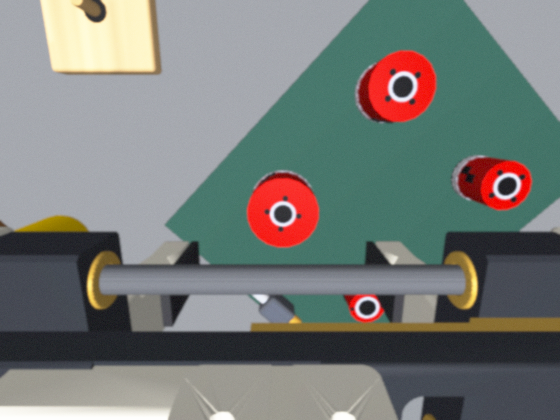

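The wrist view confirms the positions: the 60 saw's hole shows at (283,214), against a predicted (282,214). I descend and grip.

```bash
python3 -m crank '[[[-1,1,40,-2,0],[-1,1,80,-2,0],[-1,1,110,-2,0],[-1,1,128,-2,0],[-1,1,136,-2,0],[-1,1,138,-2,0],[-1,1,138,-2,0],[1,1,138,-2,0],[1,1,138,-2,0],[1,1,138,-2,0],[1,1,138,-2,0],[1,1,138,-2,0]]]'; python3 -c "
from h import *
go(SAW[60],.012)
go(PEG[4],.14)"
```

```text
clock: 5.03
tool_pos: [0.6034, 0.1168, 0.0118]
orientation: [-90.0, 0.0, 138.7]
force: [0.6, 0.3, 2.7]
opening: 0.0597
t 5.03 pos [0.6034 0.1168 0.0118] rpy [-9.001e+01  1.000e-02  1.387e+02] open 0.0597 F [0.6 0.3 2.7]
shift mm [-0.3 -0.2  1. ] turn -0.0 dist 1.0
t 5.03 pos [0.6034 0.1168 0.0118] rpy [-9.001e+01  1.000e-02  1.387e+02] open 0.0597 F [0.6 0.3 2.7]
shift mm [-148.1 -128.2  159.7] turn -0.0 dist 253.0
```

```bash
python3 -m crank '[[[1,0,-20,0,0],[1,0,-60,0,0],[1,0,-100,0,0],[1,-20,-126,20,0],[1,-50,-128,54,0],[1,-85,-128,92,0],[1,-115,-128,124,0],[1,-136,-128,146,0],[1,-146,-128,157,0],[1,-148,-128,160,0],[1,-148,-128,160,0],[1,-148,-128,160,0]]]'
python3 - <<'E'
from h import *
go(PEG[4],.0325)
im=ctrl.snapshot('wrist');cv2.imwrite('pics/w2.png',im[:,:,::-1])
o=ctrl.get_obs();m=ctrl.camera_model('wrist');H=np.array(m['hand_eye'])
Rt=R.from_euler('xyz',o['orientation'],degrees=True).as_matrix()
for k,p in PEG.items():
    c=np.linalg.inv(H)@np.r_[Rt.T@(np.array([*p,.024])-o['tool_pos']),1]
    print(k,m['fx']*c[0]/c[2]+m['cx'],m['fy']*c[1]/c[2]+m['cy'])
E
```

```text
clock: 6.52
tool_pos: [0.6088, -0.1002, 0.1395]
orientation: [-90.0, -0.0, 138.7]
force: [0.7, 0.1, -2.2]
opening: 0.0597
t 6.53 pos [ 0.6088 -0.1002  0.1395] rpy [-9.0010e+01 -1.0000e-02  1.3875e+02] open 0.0597 F [ 0.7  0.1 -2.2]
shift mm [ -0.8 107.    0.4] turn 0.0008 dist 107.0
1 280.2366030014924 -109.98670013743711
2 280.3897836634659 11.279513227755643
3 280.74038670677163 115.5319300200462
4 280.3150097988628 205.5818930694247
```

View pics/w2.png

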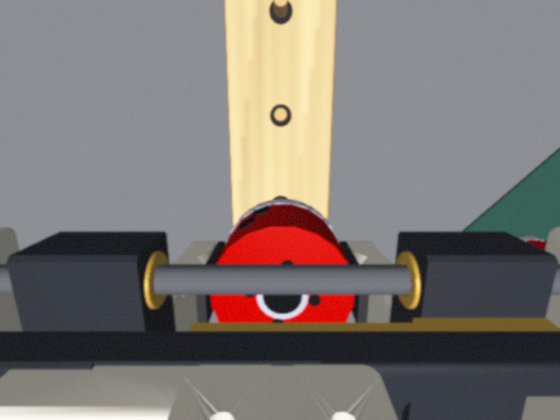

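The pegs appear where predicted, at (281,11) and (281,115). I lower slowly and release.

```bash
python3 -m crank '[[[1,-0.5,30,0,0],[1,-0.5,60,0,0],[1,-0.5,82,0,0],[1,-0.5,95,0,0],[1,-0.5,102,0,0],[1,-0.5,105,0,0],[1,-0.5,106.5,0,0],[1,-0.5,107.3,0,0],[1,-0.5,107.3,0,0],[1,-0.5,107.3,0,0]]]'; python3 -c "
from h import *
go(PEG[4],.032)"
```

```text
clock: 7.82
tool_pos: [0.6093, -0.1015, 0.0325]
orientation: [-90.0, 0.0, 138.7]
force: [0.3, -0.6, -1.6]
opening: 0.0598
t 7.83 pos [ 0.6093 -0.1015  0.0325] rpy [-9.0020e+01  2.0000e-02  1.3868e+02] open 0.0598 F [ 0.3 -0.6 -1.6]
shift mm [ 0.4  0.5 -0.3] turn -0.0003 dist 1.0
```

```bash
python3 -m crank '[[[1,0,0.7,0,0],[1,0,0.7,0,0],[-1,0,0.7,0,0],[-1,0,0.7,0,0],[-1,0,0.7,0,0],[-1,0,0.7,0,0],[-1,0,-20,0,0],[-1,0,-60,0,0],[-1,0,-100,0,0],[-1,0,-118,0,0],[-1,0,-118,0,0]]]'
python3 - <<'E'
from h import *
go(SAW[51],.15)
im=ctrl.snapshot('top');cv2.imwrite('pics/t3.png',im[:,:,::-1])
im=ctrl.snapshot('scene');cv2.imwrite('pics/s3.png',im[:,:,::-1])
E
```

```text
clock: 9.2
tool_pos: [0.6101, -0.1014, 0.152]
orientation: [-90.1, 0.1, 138.7]
force: [-0.0, 0.2, -0.4]
opening: 0.0876
t 9.2 pos [ 0.6101 -0.1014  0.152 ] rpy [-9.015e+01  1.300e-01  1.387e+02] open 0.0876 F [-0.   0.2 -0.4]
shift mm [239.3   1.6 -59.2] turn -0.0001 dist 246.0
```

View pics/s3.png

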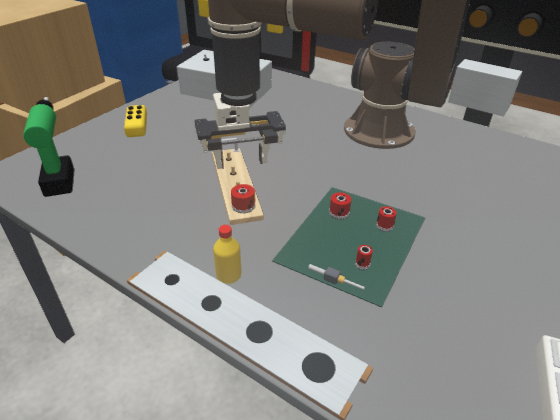

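The 60 saw stands on peg 4, at (242,197) in the scene view. Next is the 51.

```bash
python3 -m crank '[[[-1,30,0,-8,0],[-1,70,0,-18,0],[-1,120,0,-30,0],[-1,170,0,-42,0],[-1,210,0,-52,0],[-1,232,1,-57,0],[-1,239,1,-59,0],[-1,239,1,-59,0],[-1,239,1,-59,0],[-1,239,1,-59,0]]]'; python3 -c "
from h import *
go(SAW[51],.0115)"
```

```text
clock: 10.55
tool_pos: [0.4689, 0.1, 0.149]
orientation: [-90.0, -0.0, 138.6]
force: [0.6, -0.6, -0.3]
opening: 0.0875
t 10.55 pos [0.4689 0.1    0.149 ] rpy [-8.9970e+01 -1.0000e-02  1.3862e+02] open 0.0875 F [ 0.6 -0.6 -0.3]
shift mm [  0.2 137.5  -1.2] turn -0.0013 dist 138.0
```

```bash
python3 -m crank '[[[-1,0,40,-0.8,0],[-1,0,80,-0.8,0],[-1,0,110,-0.8,0],[-1,0,128,-0.8,0],[-1,0,136,-0.8,0],[-1,0,137.5,-0.8,0],[-1,0,137.5,-0.8,0],[1,0,137.5,-0.8,0],[1,0,137.5,-0.8,0],[1,0,137.5,-0.8,0],[1,0,137.5,-0.8,0],[1,0,137.5,-0.8,0]]]'; python3 -c "
from h import *
go(SAW[51],.012)
go(PEG[3],.16)"
```

```text
clock: 12.05
tool_pos: [0.4692, 0.1012, 0.0119]
orientation: [-90.0, 0.0, 138.7]
force: [0.5, -0.2, 2.4]
opening: 0.0498
t 12.05 pos [0.4692 0.1012 0.0119] rpy [-9.001e+01  1.000e-02  1.387e+02] open 0.0498 F [ 0.5 -0.2  2.4]
shift mm [-0.4 -0.1  0. ] turn -0.0 dist 0.0
t 12.05 pos [0.4692 0.1012 0.0119] rpy [-9.001e+01  1.000e-02  1.387e+02] open 0.0498 F [ 0.5 -0.2  2.4]
shift mm [-238.3 -148.1  135.5] turn -0.0 dist 312.0
```

```bash
python3 -m crank '[[[1,0,-20,0,0],[1,0,-60,0,0],[1,0,-105,0,0],[1,-25,-140,14,0],[1,-65,-148,37,0],[1,-110,-148,62,0],[1,-155,-148,88,0],[1,-195,-148,111,0],[1,-225,-148,128,0],[1,-238,-148,135.5,0],[1,-238,-148,135.5,0],[1,-238,-148,135.5,0]]]'; python3 -c "
from h import *
go(PEG[3],.032)"
```

```text
clock: 13.55
tool_pos: [0.5581, -0.1569, 0.1596]
orientation: [-90.0, -0.0, 138.7]
force: [-0.3, 0.1, -1.0]
opening: 0.05
t 13.55 pos [ 0.5581 -0.1569  0.1596] rpy [-8.9990e+01 -3.0000e-02  1.3871e+02] open 0.05 F [-0.3  0.1 -1. ]
shift mm [ -1.2 127.6   0.2] turn 0.0002 dist 128.0
```

```bash
python3 -m crank '[[[1,-0.5,35,0,0],[1,-0.5,70,0,0],[1,-0.5,98,0,0],[1,-0.5,113,0,0],[1,-0.5,121,0,0],[1,-0.5,125,0,0],[1,-0.5,127,0,0],[1,-0.5,127.8,0,0],[1,-0.5,128.2,0,0],[1,-0.5,128.2,0,0],[1,-0.5,128.2,0,0]]]'; python3 -c "
from h import *
go(PEG[3],.032)"
```

```text
clock: 14.92
tool_pos: [0.5591, -0.1581, 0.0319]
orientation: [-90.0, 0.0, 138.7]
force: [-0.7, -0.0, 1.9]
opening: 0.05
t 14.93 pos [ 0.5591 -0.1581  0.0319] rpy [-9.0020e+01  3.0000e-02  1.3869e+02] open 0.05 F [-0.7 -0.   1.9]
shift mm [ 0.4 -0.1 -0. ] turn -0.0002 dist 0.0
```

Touching the board (+1.9 N). I release, rise and go on to the 41.

```bash
python3 -m crank '[[[-1,0,0,0,0],[-1,0,0,0,0],[-1,0,0,0,0],[-1,0,0,0,0],[-1,0,-20,0,0],[-1,0,-60,0,0],[-1,0,-100,0,0],[-1,0,-118,0,0],[-1,0,-118,0,0]]]'; python3 -c "
from h import *
go(SAW[41],.15)"
```

```text
clock: 16.05
tool_pos: [0.5598, -0.158, 0.1512]
orientation: [-90.1, 0.1, 138.7]
force: [-0.1, 0.2, -0.5]
opening: 0.0877
t 16.05 pos [ 0.5598 -0.158   0.1512] rpy [-90.13   0.14 138.7 ] open 0.0877 F [-0.1  0.2 -0.5]
shift mm [ 330.2    0.9 -211. ] turn -0.0 dist 392.0
```

```bash
python3 -m crank '[[[-1,30,0,-19,0],[-1,75,0,-48,0],[-1,125,0,-80,0],[-1,175,0,-112,0],[-1,225,0,-144,0],[-1,270,0,-173,0],[-1,305,0,-195,0],[-1,325,0,-208,0],[-1,330,0,-211,0],[-1,330,0,-211,0],[-1,330,0,-211,0],[-1,330,0,-211,0]]]'; python3 -c "
from h import *
go(SAW[41],.0115)"
```

```text
clock: 17.55
tool_pos: [0.4504, 0.2175, 0.1495]
orientation: [-90.0, 0.0, 138.6]
force: [-0.5, -0.6, -0.6]
opening: 0.0875
t 17.55 pos [0.4504 0.2175 0.1495] rpy [-89.99   0.   138.62] open 0.0875 F [-0.5 -0.6 -0.6]
shift mm [  0.2 138.   -1.1] turn -0.0014 dist 138.0
```

```bash
python3 -m crank '[[[-1,0,40,-0.8,0],[-1,0,80,-0.8,0],[-1,0,110,-0.8,0],[-1,0,128,-0.8,0],[-1,0,136,-0.8,0],[-1,0,138,-0.8,0],[-1,0,138,-0.8,0],[1,0,138,-0.8,0],[1,0,138,-0.8,0],[1,0,138,-0.8,0],[1,0,138,-0.8,0],[1,0,138,-0.8,0]]]'; python3 -c "
from h import *
go(PEG[2],.16)"
```

```text
clock: 19.05
tool_pos: [0.4508, 0.2189, 0.0116]
orientation: [-90.0, 0.0, 138.7]
force: [0.1, -0.5, 1.2]
opening: 0.0437
t 19.05 pos [0.4508 0.2189 0.0116] rpy [-90.     0.   138.69] open 0.0437 F [ 0.1 -0.5  1.2]
shift mm [-330.1 -148.4  287.6] turn -0.0001 dist 462.0
```

```bash
python3 -m crank '[[[1,0,0,0,0],[1,0,0,0,0],[1,0,0,0,0],[1,0,-20,0,0],[1,0,-60,0,0],[1,0,-105,0,0],[1,-20,-138,17,0],[1,-60,-148,52,0],[1,-105,-148,91,0],[1,-145,-148,126,0],[1,-165,-148,144,0],[1,-165,-148,144,0]]]'; python3 -c "
from h import *
go(PEG[2],.16)"
```

```text
clock: 20.55
tool_pos: [0.4792, 0.0001, 0.1592]
orientation: [-90.0, -0.0, 138.5]
force: [-0.0, 1.0, -2.2]
opening: 0.0406
t 20.55 pos [4.792e-01 1.000e-04 1.592e-01] rpy [-8.9960e+01 -3.0000e-02  1.3851e+02] open 0.0406 F [-0.   1.  -2.2]
shift mm [-164.7   -0.8  141.4] turn -0.0033 dist 217.0
```

```bash
python3 -m crank '[[[1,-30,0,26,0],[1,-75,0,65,0],[1,-120,0,104,0],[1,-150,0,130,0],[1,-162,0,141,0],[1,-165,0,143,0],[1,-165,0,143,0],[1,-165,0,143,0],[1,-165,0,143,0]]]'; python3 -c "
from h import *
go(PEG[2],.0318)"
```

```text
clock: 21.68
tool_pos: [0.5093, -0.2137, 0.1598]
orientation: [-90.0, 0.0, 138.8]
force: [-1.1, -0.7, -0.7]
opening: 0.0409
t 21.68 pos [ 0.5093 -0.2137  0.1598] rpy [-9.0020e+01  1.0000e-02  1.3876e+02] open 0.0409 F [-1.1 -0.7 -0.7]
shift mm [ -0.5 128.    1.3] turn 0.001 dist 128.0
```

```bash
python3 -m crank '[[[1,0,35,0.7,0],[1,0,70,0.7,0],[1,0,98,0.7,0],[1,0,113,0.7,0],[1,0,121,0.7,0],[1,0,125,0.7,0],[1,0,127,0.7,0],[1,0,127.8,0.7,0],[1,0,128.1,0.7,0],[1,0,128.1,0.7,0],[1,0,128.1,0.7,0]]]'; python3 -c "
from h import *
go(PEG[2],.0318)"
```

```text
clock: 23.05
tool_pos: [0.5088, -0.2151, 0.0316]
orientation: [-90.0, 0.0, 138.7]
force: [0.4, 1.1, -0.8]
opening: 0.0409
t 23.05 pos [ 0.5088 -0.2151  0.0316] rpy [-9.0010e+01  1.0000e-02  1.3869e+02] open 0.0409 F [ 0.4  1.1 -0.8]
shift mm [-0.  -0.2 -0.1] turn -0.0002 dist 0.0
```

```bash
python3 -m crank '[[[1,0,0.5,0,0],[1,0,0.5,0,0],[-1,0,0.5,0,0],[-1,0,0.5,0,0],[-1,0,0.5,0,0],[-1,0,0.5,0,0],[-1,0,-20,0,0],[-1,0,-60,0,0],[-1,0,-100,0,0],[-1,0,-118,0,0],[-1,0,-118,0,0]]]'; python3 -c "
from h import *
go(SAW[32],.15)"
```

```text
clock: 24.42
tool_pos: [0.5097, -0.2151, 0.151]
orientation: [-90.1, 0.2, 138.7]
force: [0.0, -0.2, -1.1]
opening: 0.0874
t 24.43 pos [ 0.5097 -0.2151  0.151 ] rpy [-90.11   0.15 138.69] open 0.0874 F [ 0.  -0.2 -1.1]
shift mm [ 224.2    1.2 -396.9] turn -0.0001 dist 456.0
```

```bash
python3 -m crank '[[[-0.2,15,0,-27,0],[-0.2,40,0,-71,0],[-0.2,68,0,-120,0],[-0.2,96,0,-170,0],[-0.2,124,0,-220,0],[-0.2,152,0,-269,0],[-0.2,178,0,-315,0],[-0.2,202,0,-358,0],[-0.2,218,0,-386,0],[-0.2,224,0,-396,0],[-0.2,224,0,-396,0],[-0.2,224,0,-396,0]]]'; python3 -c "
from h import *
go(SAW[32],.0115)"
```

```text
clock: 25.92
tool_pos: [0.6015, 0.2291, 0.1491]
orientation: [-89.9, -0.0, 138.6]
force: [0.6, -0.2, 0.6]
opening: 0.0528
t 25.93 pos [0.6015 0.2291 0.1491] rpy [-8.9950e+01 -2.0000e-02  1.3864e+02] open 0.0528 F [ 0.6 -0.2  0.6]
shift mm [-1.000e-01  1.375e+02 -2.700e+00] turn -0.001 dist 138.0
```

```bash
python3 -m crank '[[[-0.2,0,40,-1.8,0],[-0.2,0,80,-1.8,0],[-0.2,0,110,-1.8,0],[-0.2,0,128,-1.8,0],[-0.2,0,136,-1.8,0],[-0.2,0,137.5,-1.8,0],[-0.2,0,137.5,-1.8,0],[1,0,137.5,-1.8,0],[1,0,137.5,-1.8,0],[1,0,137.5,-1.8,0],[1,0,137.5,-1.8,0],[1,0,137.5,-1.8,0]]]'; python3 -c "
from h import *
go(SAW[32],.012)
go(PEG[1],.16)"
```

```text
clock: 27.42
tool_pos: [0.6033, 0.2318, 0.0123]
orientation: [-90.0, 0.0, 138.7]
force: [-0.8, 1.2, 3.8]
opening: 0.0311
t 27.43 pos [0.6033 0.2318 0.0123] rpy [-9.003e+01  1.000e-02  1.387e+02] open 0.0311 F [-0.8  1.2  3.8]
shift mm [-0.5  0.3  0.6] turn 0.0 dist 1.0
t 27.43 pos [0.6033 0.2318 0.0123] rpy [-9.003e+01  1.000e-02  1.387e+02] open 0.0311 F [-0.8  1.2  3.8]
shift mm [-224.1 -147.8  473.3] turn 0.0 dist 544.0
```

```bash
python3 -m crank '[[[1,0,0,0,0],[1,0,-20,0,0],[1,0,-60,0,0],[1,0,-105,0,0],[1,-10,-138,20,0],[1,-30,-148,62,0],[1,-54,-148,112,0],[1,-78,-148,162,0],[1,-100,-148,208,0],[1,-112,-148,234,0],[1,-115,-148,240,0],[1,-115,-148,240,0]]]'; python3 -c "
from h import *
go(PEG[1],.16)"
```

```text
clock: 28.92
tool_pos: [0.5311, -0.0246, 0.1598]
orientation: [-90.0, -0.0, 138.6]
force: [0.3, 0.0, -0.4]
opening: 0.0311
t 28.93 pos [ 0.5311 -0.0246  0.1598] rpy [-9.0000e+01 -1.0000e-02  1.3864e+02] open 0.0311 F [ 0.3  0.  -0.4]
shift mm [-1.093e+02 -2.000e-01  2.330e+02] turn -0.001 dist 257.0
```

```bash
python3 -m crank '[[[1,-12,0,26,0],[1,-34,0,72,0],[1,-58,0,124,0],[1,-80,0,171,0],[1,-98,0,209,0],[1,-107,0,229,0],[1,-109,0,233,0],[1,-109,0,233,0],[1,-109,0,233,0],[1,-109,0,233,0]]]'
python3 - <<'E'
from h import *
go(PEG[1],.0323)
for n in('scene','wrist'):
    im=ctrl.snapshot(n);cv2.imwrite(f'pics/e_{n}.png',im[:,:,::-1])
E
```

```text
clock: 30.18
tool_pos: [0.4595, -0.2708, 0.16]
orientation: [-90.0, 0.0, 138.8]
force: [-0.0, -0.5, -1.0]
opening: 0.0312
t 30.18 pos [ 0.4595 -0.2708  0.16  ] rpy [-9.0010e+01  1.0000e-02  1.3876e+02] open 0.0312 F [-0.  -0.5 -1. ]
shift mm [ -0.3 127.7   0.9] turn 0.001 dist 128.0
```

View pics/e_scene.png

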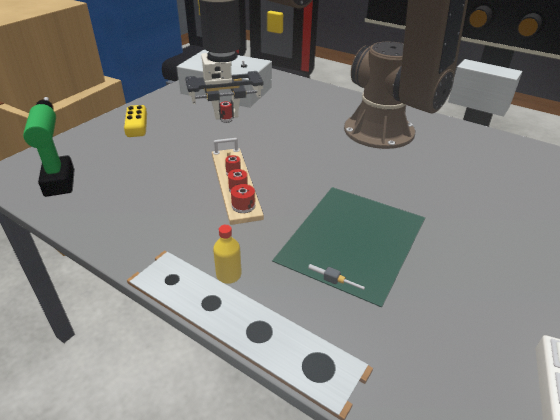

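View pics/e_wrist.png

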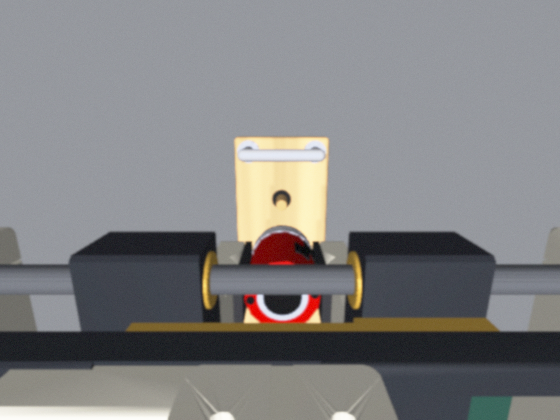

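The three larger saws are on the rack, and peg 1's foot shows at (281,199), against a predicted (281,200). I lower the 32.

```bash
python3 -m crank '[[[1,0,35,0.7,0],[1,0,70,0.7,0],[1,0,98,0.7,0],[1,0,113,0.7,0],[1,0,121,0.7,0],[1,0,125,0.7,0],[1,0,127,0.7,0],[1,0,127.6,0.7,0],[1,0,128,0.7,0],[1,0,128,0.7,0],[1,0,128,0.7,0]]]'; python3 -c "
from h import *
go(PEG[1],.0323)"
```

```text
clock: 31.65
tool_pos: [0.4589, -0.2721, 0.0323]
orientation: [-90.0, 0.0, 138.7]
force: [-0.8, 1.2, 3.4]
opening: 0.0309
t 31.65 pos [ 0.4589 -0.2721  0.0323] rpy [-9.001e+01  3.000e-02  1.387e+02] open 0.0309 F [-0.8  1.2  3.4]
shift mm [ 0.   0.  -0.5] turn -0.0001 dist 1.0
```

```bash
python3 -m crank '[[[-1,0,0,0,0],[-1,0,0,0,0],[-1,0,0,0,0],[-1,0,0,0,0],[-1,0,0,0,0],[-1,0,-20,0,0],[-1,0,-60,0,0],[-1,0,-110,0,0],[-1,0,-160,0,0],[-1,0,-180,0,0],[-1,0,-180,0,0]]]'; python3 -m crank '[[[-1,-40,0,0,0],[-1,-90,0,0,0],[-1,-140,0,0,0],[-1,-180,0,0,0],[-1,-190,0,0,0],[-1,-190,0,0,0]]]'
python3 - <<'E'
from h import *
print(ctrl.get_obs()['tool_pos'])
ims={n:ctrl.snapshot(n)[:,:,::-1].copy() for n in('scene','top')}
q=lambda x,y,s,ox,oy:((x+.5)/s-.5+ox,(y+.5)/s-.5+oy)
for n,k in(('top',(280,180,5,140,120)),('scene',(200,130,6,70,100))):
    ox,oy,s,w,h=k
    cv2.imwrite(f'pics/f_{n}.png',cv2.resize(ims[n][oy:oy+h,ox:ox+w],None,fx=s,fy=s,interpolation=cv2.INTER_CUBIC))
    for i,p in PEG.items(): print(n,i,((proj(n,[*p,.072])[0]-[ox,oy]+.5)*s-.5).round())
E
```

```text
clock: 33.02
tool_pos: [0.4595, -0.2723, 0.2139]
orientation: [-90.1, 0.2, 138.7]
force: [-0.2, -0.6, -1.9]
opening: 0.0878
clock: 33.78
tool_pos: [0.6007, -0.3973, 0.2099]
orientation: [-90.0, -0.2, 138.7]
force: [-0.1, 0.7, 0.3]
opening: 0.0875
[ 0.60074297 -0.39730722  0.2098574 ]
top 1 [556. 483.]
top 2 [423. 371.]
top 3 [292. 261.]
top 4 [165. 153.]
scene 1 [167.  90.]
scene 2 [194. 173.]
scene 3 [225. 264.]
scene 4 [257. 366.]
```

View pics/f_top.png

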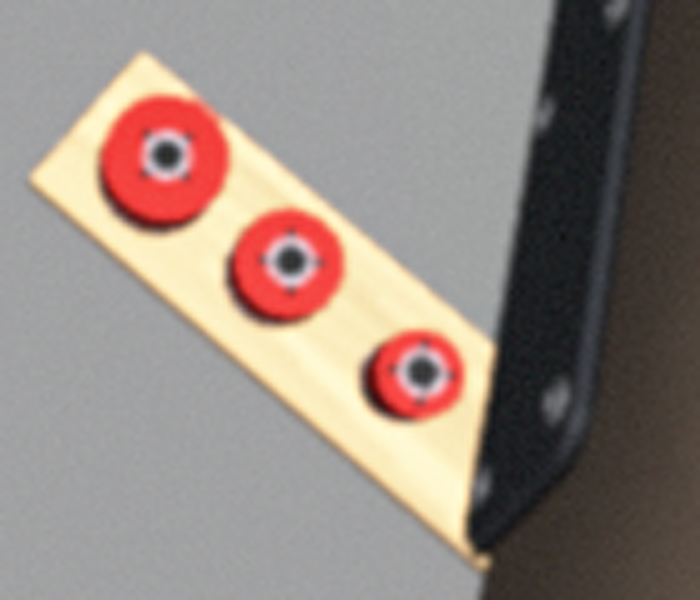

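View pics/f_scene.png

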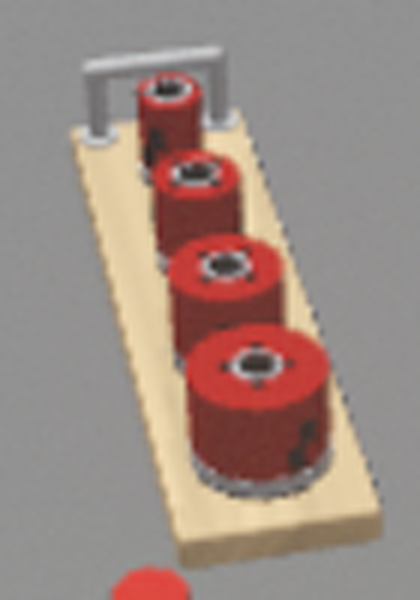

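All four holes appear within about 2 enlarged pixels of where centred, seated saws should show: (169,89), (195,173), (226,264) and (258,365). They stand upright, in the right order. I hand in.

```bash
python3 -c "
from plant import ctrl
print(ctrl.get_obs()['force'],ctrl.get_obs()['qvel'].round(2));print(ctrl.close_job())"
```

```text
[-0.04872007  0.85795835  0.68327557] [ 0.31 -1.04  0.04  0.23 -0.21 -0.04]
the job is handed in; nothing more can be done
None
```

All four hole saws are on the rack, teeth-down over their pegs: 32, 41, 51 and 60 mm from the handle outwards. I handed the job in at about 34 s; no verdict was reported.

- **Placing:** I gripped each saw, lifted it clear, lowered it slowly onto the board and then released it. The 51 and 32 mm saws showed contact force before release. The 60 and 41 mm saws did not, so I lowered them another 0.5–0.7 mm by dead reckoning before opening; no force reading confirmed their contact.
- **Final check, scene camera:** All four saws look upright and sit within about 1 mm of centred and seated.
- **Final check, top camera:** This agreed for the 41, 51 and 60 mm saws. The arm hid the 32 mm saw and its peg in that view, so its placement rests on the scene camera alone.
- **Arbor and oil bottle:** Neither was touched. Both stood in their original places in the last full scene picture, taken just before I lowered the 32 mm saw. The final pictures were cropped to the rack, so I did not look at the arbor again.
- **Robot:** At hand-in the gripper was open, about 0.21 m above the bench and clear of everything.

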